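# Seat a restored brass bell in its oak cradle

## Task

Slide the hanging brass bell along the two cheek rails, away from the robot, without lifting it off, until both steel gudgeons have dropped fully into the deep V notches and the bell's shaft rests level (the shallow worn dents on the way are not the notches). Also slide it endwise until its left shoulder rests against the left cheek. Push gently, leave the other things on the bench alone, and let go.

Things in the scene. Friction and masses are not known exactly. Their poses are not given: they have to be found in the camera images.
- cradle: Dark wooden base board, 320 x 260 x 16 mm, fixed to the bench, carrying two upright light-wood cheeks 22 mm thick, left (+y) and right (-y). Origin at the centre of its underside; x along the rails, away from the robot (at most 12 degrees off), y to the robot's left, z up. Cheek inner faces at y = +75 and -75 mm, outer faces at +97 and -97 mm
- rail_left (a point): Point on the board's frame at x = 0, y = +86 mm, 120 mm above the bench: the height of the flat rail top of the left cheek, which runs from about x = -120 to +90 mm. The cheeks are bolted on by hand: the left one up to 35 mm further forward or back than that, the right one a further 8 mm either way; this point does not follow the shift
- rail_right (a point): The same for the right cheek, y = -86 mm
- notch_zone (a point): Point at x = +45 mm, y = 0, at rail height, midway between the nominal V notches. Each rail's 90 degree V notch (24 mm wide, 12 mm deep) really lies anywhere from x = +2 to +88 mm, the two up to 8 mm different: find it by feel or by eye. 40 mm nearer the robot each rail has a false dent, 15 mm wide and 2.5 mm deep
- bell: Brass bell hanging from a dark wooden yoke with a steel gudgeon (round shaft end) at each side, about 0.55 to 0.95 kg. Origin on the shaft axis midway between the ends; y along the shaft to the left, z up. Shaft axis 128 mm above the bench riding on the rails, 126 mm in the dents, 119 mm seated in the V notches. Starts short of the notches, up to 7 degrees askew, left shoulder 14 to 30 mm short of the left cheek
- yoke (a point): Same point as the bell's origin. Yoke 36 (x) x 100 (y) x 40 mm (z) centred here; each side a 32 mm collar, its outer face (the shoulder) 58 mm out; then the 16 mm gudgeon with rounded end out to 150 mm, across the rail and beyond the cheek. Bell 84 mm wide, to 93 mm below. Pushing along the rails takes 1 to 3 N, up to 10 N out of a dent; endwise in the notches up to 5 N
- tip_left (a point): Outer end of the left (+y) gudgeon, on the shaft axis, 150 mm from the bell's origin
- tip_right (a point): Outer end of the right (-y) gudgeon, on the shaft axis, 150 mm from the bell's origin
- mortar: Stone mortar bowl 90 mm across, 75 mm high, a bystander; origin under its centre
- jar: Green glass jar 70 mm across, 110 mm high, a bystander; origin under its centre
- jug: Small copper jug 84 mm across, 110 mm high, a bystander; origin under its centre
- wrench: Steel wrench lying on the bench, a bystander; lies along its x

How it is judged:
At the end, for the whole second after the job is handed in: Both gudgeons are down in the V notches: each shaft end 115 to 122.8 mm above the bench, the shaft level within 0.02 rad; the left shoulder against the left cheek (bell's origin at least 12 mm to the left of the cradle's middle, where contact gives about 15 mm); the bell at rest (z of tip_left in the frame of cradle between 0.115 and 0.1228 m and z of tip_right in the frame of cradle between 0.115 and 0.1228 m and angle between bell's own y axis and vertical between 1.551 and 1.591 rad and y of bell in the frame of cradle above 0.012 m and linear speed of bell below 0.02 m/s and angular speed of bell below 0.3 rad/s); the robot touches nothing.
It fails at once if the bell is lifted off its rails (origin more than 12 mm above the riding height) (z of bell in the frame of cradle above 0.14 m).
It fails at once if the bell is pushed harder than 30 N (contact force between the fingers and bell above 30 N).
It fails at once if a bystander is moved more than 30 mm (distance of any of mortar, jar, jug, wrench from where it was at the start of the episode above 0.03 m).
It also fails if it takes over 72 s, if anything falls off the work surface, if the arm or the gripper's body presses on something with over 40 N, if the wrist force passes 120 N, or if a joint passes its speed limit or range.

## Robot

A 7-joint arm with a two-finger parallel gripper is mounted at the origin on the work surface. World frame = base frame: x ahead of the robot, y to its left, z up, the work surface at z = 0. Lengths are in m, angles in rad, forces in N, time in s.
With the tool pointing down it reaches from about 0.425 to 1.025 m from the base axis. Payload 9.4 kg.
Tool frame: the origin (TCP) lies on the centre line of the jaws, within the pads' length; the fingertips stand 17 mm ahead of it and the grasp point (between the pads) lies 2 mm behind it; z points along the fingers, y is the line along which they close (so a half turn about z gives the same grasp; the last joint's range is limited). The gripper opens to 85 mm and grips with 20 to 120 N. Pads are 22 mm wide; open, the fingers measure 114 mm over their backs; the gripper's body (76 mm by 85 mm) begins 54 mm behind the grasp point. The pads swing forward as they close: fully open they stand 13 mm farther back than shut.
Start: joints at [1.057, 0.599, -0.003, 1.599, 0.002, 0.943, -0.08], TCP at [0.307, -0.657, 0.248] pointing down, gripper open.
Joint ranges: [-2.57, 2.57], [-0.35, 1.97], [-1.29, 1.29], [0.11, 2.56], [-1.05, 4.19], [0.11, 1.86], [-2.63, 2.63]. Speed limits (rad/s): [2.22, 2.22, 3.01, 3.01, 3.14, 3.14, 3.14].

## Interface

Orientations are given as a unit quaternion [w, x, y, z].
In Python, from station import readout, vision, job gives the robot as it stands.
- The arm moves only by the tool drive_tool, never from a script. Its argument "series" is a list of rows, each an object with "xyz": the shift along the world's x, y, z in m, a list of three; "dr": the turn, a rotation vector about the world's x, y, z in degrees, a list of three; "grip": the finger opening in m, from 0 to 0.0854. In form: [{"xyz": [x, y, z], "dr": [rx, ry, rz], "grip": grip}, ...]. A call has 1 to 5 rows; each row is the pose to reach, as a shift and turn from the pose commanded when the call began; what a row does not reach only later rows make up. A row lasts 1/8 s, in which the tool goes at most 62.5 mm and 10.7 degrees, less where a joint would pass 70% of its speed; a pose out of reach is approached as far as the arm can. A call with a gripper value outside its range is refused whole. The fingers move at their own pace and stop on an object; "newtons" is the grip in N (left out, the last holds). Time passes only in rows, so rows that repeat a pose let the fingers close. It gives the time, the measured TCP pose, the force, the opening and the grip force at its end, in the units of the state.
- readout.get_obs(): the state, without advancing time (a new reading comes with each control period).
- vision.read_camera(name): name is "scene" or "top"; returns a dict with "image" (420x560x3 uint8, blue, green, red), "mtx" (3x3 intrinsics, pixels), "view" (4x4, takes a point from world to camera coordinates). Camera axes: x right, y down, z forward; pixel columns grow to the right and rows downward; lengths in m; the calibration is good to about 2 mm. A picture is of the moment at which its call begins. There is no depth.
- job.finish_job(): hands the job in; it is judged then, once.
The state is a dict: "clock": time; "qpos": joint angles; "joint_velocities": joint speeds; "joint_efforts": joint torques, N m; "ee_pos": TCP position; "eef_rot": TCP orientation; "force": force on the tool from outside, world axes, zero at the start; "moment": the same for the moment, N m; "gripper_width": finger opening in m; "gripper_force": force on a finger pad.
Only numpy, scipy, OpenCV 4.12 (cv2) and the standard library are available. Lean on these libraries where they do the work, as an engineer would, in place of code of your own. Each camera call takes 0.05 s, during which the arm holds its last target. There are 200 camera calls.

## Working session

There is one attempt and no reset: what is moved stays moved. The work goes in short steps, Python scripts to look and compute and a tool call to move; the robot and the scene stay as the last step left them, time stands still between calls to the robot, and variables do not carry over. Pictures are saved under pics/ and viewed, at most 10 in all, crops included, and the job is handed in when it is done.

Besides the shell and the picture viewer there is one more tool, called after "Request:" by a JSON object that holds its "name" and its "arguments", one argument or row to a line. drive_tool: Moves the arm, as the interface text tells. Its arguments: {"type":"object","properties":{"series":{"type":"array","items":{"type":"object","properties":{"xyz":{"type":"array","items":{"type":"number"}},"dr":{"type":"array","items":{"type":"number"}},"grip":{"type":"number"}}}},"newtons":{"type":"number"}},"required":["series"]}

```bash
mkdir -p pics; ls
cat > h.py <<'E'
import numpy as np, cv2
from station import readout, vision, job
def cam(n):
    d=vision.read_camera(n); return d["image"],np.array(d["mtx"]),np.array(d["view"])
def proj(p,K,V):
    q=V@np.append(p,1); u=K@q[:3]; return u[:2]/u[2]
def ray(px,K,V):
    R,t=V[:3,:3],V[:3,3]; d=R.T@np.linalg.solve(K,[px[0],px[1],1]); return -R.T@t,d
def onz(px,z,K,V):
    c,d=ray(px,K,V); return c+d*(z-c[2])/d[2]
E
python3 - <<'E'
from h import *
for n in("scene","top"):
    i,K,V=cam(n); cv2.imwrite(f"pics/{n}0.png",i); c,_=ray((0,0),K,V); print(n,c.round(3),K[0,0].round(1))
    np.savez(f"{n}.npz",K=K,V=V)
o=readout.get_obs(); print(o["clock"],o["ee_pos"],o["eef_rot"],o["force"])
E
```

```text
pics
scene [ 1.099 -0.093  1.033] 421.6
top [0.417 0.007 1.178] 512.3
0.1 [ 0.3065079  -0.65660079  0.24749446] [-6.67662088e-04  9.76241040e-01  2.16686257e-01 -2.27011099e-04] [ 0.84867744  0.57926271 -0.24015891]
```

View pics/scene0.png

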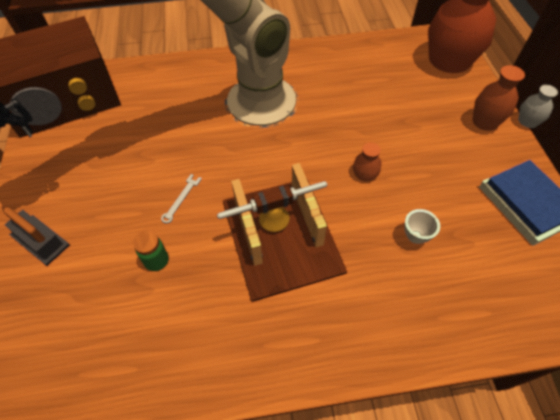

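View pics/top0.png

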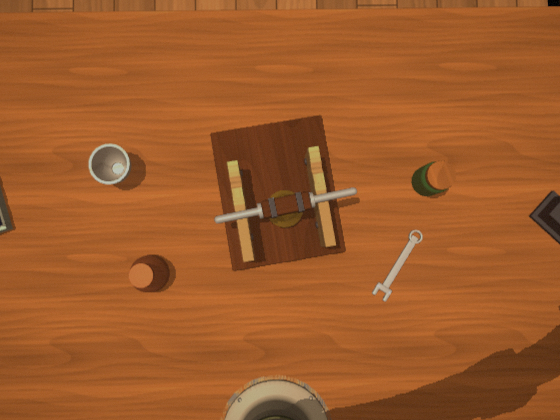

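Top view: the board's corners are near (212,133), (321,116), (344,251) and (233,270). The gudgeon tips are near (217,219) on the left and (354,191) on the right. Next I'll measure these and zoom in on the rails.

```bash
cat > m.py <<'E'
from h import *
def tips(i,K,V):
    # light steel gudgeons: low saturation, within cradle window
    hsv=cv2.cvtColor(i,cv2.COLOR_BGR2HSV); m=((hsv[...,1]<90)&(hsv[...,2]>90)).astype(np.uint8)
    w=np.zeros_like(m); w[110:275,200:368]=1; m*=w
    n,l,s,c=cv2.connectedComponentsWithStats(m); out=[]
    for k in range(1,n):
        if s[k,4]>60:
            ys,xs=np.where(l==k); out.append((xs.min(),xs.max(),ys[xs==xs.min()].mean(),ys[xs==xs.max()].mean(),s[k,4]))
    return out
def axes():
    yaw=np.load("cr.npz"); return yaw["o"],yaw["R"]
E
python3 - <<'E'
from m import *
i,K,V=cam("top")
hsv=cv2.cvtColor(i,cv2.COLOR_BGR2HSV)
c=np.array([onz(p,.016,K,V)[:2] for p in [(212,133),(321,116),(344,251),(233,270)]]) # FL FR NR NL
print(c.round(3)); print([np.linalg.norm(c[a]-c[(a+1)%4]).round(3) for a in range(4)])
o=c.mean(0); ex=(c[0]+c[1]-c[2]-c[3]); ey=(c[0]+c[3]-c[1]-c[2]); 
a1=np.arctan2(ex[1],ex[0]); a2=np.arctan2(-ey[0],ey[1]); yaw=(a1+a2)/2
print("o",o.round(4),"yaw",np.degrees([a1,a2]))
R=np.array([[np.cos(yaw),-np.sin(yaw)],[np.sin(yaw),np.cos(yaw)]]); np.savez("cr.npz",o=o,R=R)
for t in tips(i,K,V):
    print(t,[ (R.T@(onz(p,.128,K,V)[:2]-o)).round(4) for p in [(t[0],t[2]),(t[1],t[3])]])
for nm,p in dict(mortar=(110,165),jug=(143,274),jar=(438,177),wr=(384,293),wr2=(416,236)).items(): print(nm,onz(p,.08 if 'wr' not in nm else .005,K,V)[:2].round(3))
cv2.imwrite("pics/topc.png",cv2.resize(i[110:275,200:365],None,fx=3.6,fy=3.6,interpolation=cv2.INTER_CUBIC))
i,K,V=cam("scene")
cv2.imwrite("pics/scc.png",cv2.resize(i[155:305,210:355],None,fx=4,fy=4,interpolation=cv2.INTER_CUBIC))
E
```

```text
[[ 0.679  0.132]
 [ 0.715 -0.12 ]
 [ 0.404 -0.164]
 [ 0.366  0.087]]
[np.float64(0.254), np.float64(0.315), np.float64(0.255), np.float64(0.317)]
o [ 0.5411 -0.0163] yaw [8.07172626 8.3549579 ]
(np.int64(309), np.int64(356), np.float64(193.5), np.float64(191.0), np.int32(361)) [array([-0.0252, -0.0595]), array([-0.0356, -0.1564])]
(np.int64(268), np.int64(275), np.float64(199.0), np.float64(209.75), np.int32(70)) [array([-0.0229,  0.0258]), array([-0.0471,  0.0151])]
(np.int64(215), np.int64(262), np.float64(219.0), np.float64(213.5), np.int32(384)) [array([-0.0462,  0.1396]), array([-0.0505,  0.0427])]
mortar [0.598 0.345]
jug [0.364 0.274]
jar [ 0.561 -0.364]
wr [ 0.307 -0.255]
wr2 [ 0.435 -0.333]
```

View pics/topc.png

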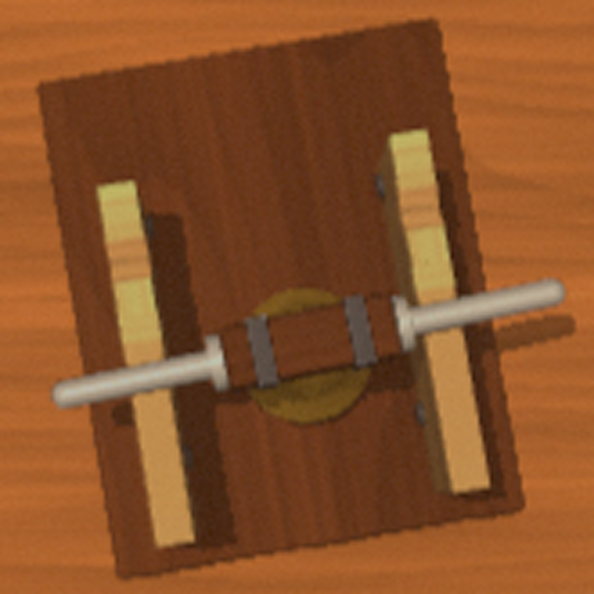

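View pics/scc.png

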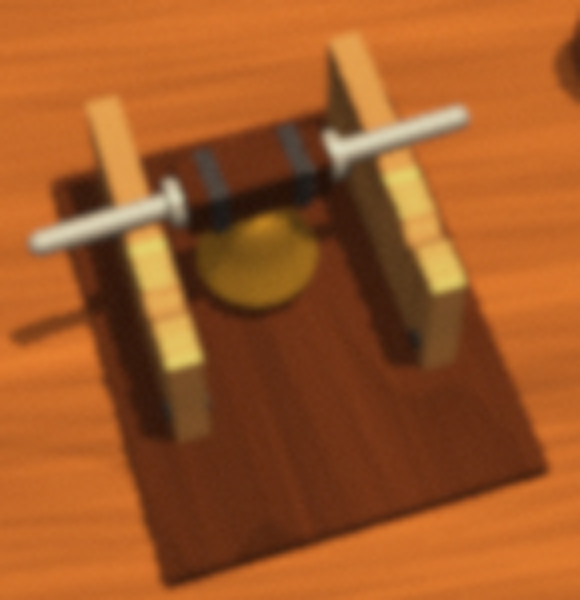

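The zoomed top view shows the V-notch bands on the far parts of the rails, at crop (128,258) on the left and (420,207) on the right. They are about 11 px wide, which is about 23 mm and matches 24 mm. The bell is well short of them and skewed slightly.

```bash
cat >> m.py <<'E'
def profile(i,K,V,side):
    "saturation/hue/value along rail top in cradle frame"
    o,R=axes(); xs=np.arange(-.06,.115,.004); r=[]
    for x in xs:
        v=[]
        for dy in(-.004,0,.004):
            p=o+R@[x,side*.086+dy]; u=proj([*p,.12],K,V); v.append(cv2.getRectSubPix(i,(1,1),(float(u[0]),float(u[1])))[0,0])
        r.append(np.mean(v,0))
    return xs,np.array(r)
E
python3 - <<'E'
from m import *
i,K,V=cam("top"); o,R=axes()
for nm,p in dict(Lf=(124,240),Ln=(131,280),Rf=(417,190),Rn=(424,227),Lend=(117,183),Rend=(408,132),Lnear=(175,545),Rnear=(470,490)).items():
    print(nm,(R.T@(onz((p[0]/3.6+200,p[1]/3.6+110),.12,K,V)[:2]-o)).round(4))
for s in(1,-1):
    xs,r=profile(i,K,V,s); print(s,[(int(1000*x),*v.astype(int)[1:]) for x,v in zip(xs,r)])
E
```

```text
Lf [0.0349 0.087 ]
Ln [0.0114 0.0867]
Rf [ 0.0368 -0.0851]
Rn [ 0.0148 -0.0855]
Lend [0.0684 0.0859]
Rend [ 0.0712 -0.0856]
Lnear [-0.1429  0.0856]
Rnear [-0.1392 -0.0862]
1 [(-60, np.int64(140), np.int64(192)), (-55, np.int64(140), np.int64(189)), (-51, np.int64(108), np.int64(132)), (-47, np.int64(149), np.int64(165)), (-43, np.int64(183), np.int64(190)), (-39, np.int64(151), np.int64(168)), (-35, np.int64(132), np.int64(168)), (-31, np.int64(144), np.int64(193)), (-27, np.int64(143), np.int64(192)), (-23, np.int64(150), np.int64(192)), (-19, np.int64(163), np.int64(191)), (-15, np.int64(160), np.int64(191)), (-11, np.int64(163), np.int64(191)), (-7, np.int64(164), np.int64(192)), (-3, np.int64(167), np.int64(192)), (0, np.int64(166), np.int64(191)), (4, np.int64(166), np.int64(191)), (8, np.int64(167), np.int64(191)), (12, np.int64(146), np.int64(183)), (16, np.int64(132), np.int64(188)), (20, np.int64(130), np.int64(187)), (24, np.int64(120), np.int64(174)), (28, np.int64(130), np.int64(188)), (32, np.int64(128), np.int64(185)), (36, np.int64(141), np.int64(188)), (40, np.int64(1
[... 1545 characters left out ...]
np.int64(127), np.int64(184)), (40, np.int64(148), np.int64(190)), (44, np.int64(156), np.int64(191)), (48, np.int64(156), np.int64(191)), (52, np.int64(164), np.int64(191)), (56, np.int64(166), np.int64(190)), (60, np.int64(160), np.int64(190)), (64, np.int64(168), np.int64(191)), (68, np.int64(175), np.int64(190)), (72, np.int64(127), np.int64(150)), (76, np.int64(51), np.int64(98)), (80, np.int64(51), np.int64(98)), (84, np.int64(52), np.int64(99)), (88, np.int64(52), np.int64(98)), (92, np.int64(52), np.int64(98)), (96, np.int64(52), np.int64(99)), (100, np.int64(52), np.int64(99)), (104, np.int64(53), np.int64(99)), (108, np.int64(52), np.int64(100)), (112, np.int64(51), np.int64(100))]
```

Left notch at x≈+23.5 mm and right at ≈+26.5 mm, and the rail ends agree with that. The plan is to push the yoke's rear face with two spread fingers. First I'll move behind the bell, staying high.

Request:
{"name": "drive_tool", "arguments": {
  "series": [
    {"xyz": [0.014, 0.06, 0.0], "dr": [0, 0, -3], "grip": 0.06},
    {"xyz": [0.028, 0.12, 0.0], "dr": [0, 0, -6], "grip": 0.06},
    {"xyz": [0.042, 0.18, 0.0], "dr": [0, 0, -9], "grip": 0.06},
    {"xyz": [0.056, 0.24, 0.0], "dr": [0, 0, -12], "grip": 0.06},
    {"xyz": [0.07, 0.3, 0.0], "dr": [0, 0, -14.8], "grip": 0.06}
  ]
}}

```text
clock: 0.88
ee_pos: [0.377, -0.3551, 0.2484]
eef_rot: [0.0, 0.996, 0.088, 0.0]
force: [2.0, 0.2, -0.7]
gripper_width: 0.06
gripper_force: 0.0
```

Request:
{"name": "drive_tool", "arguments": {
  "series": [
    {"xyz": [0.014, 0.06, 0.0], "dr": [0, 0, 0], "grip": 0.06},
    {"xyz": [0.028, 0.12, 0.0], "dr": [0, 0, 0], "grip": 0.06},
    {"xyz": [0.042, 0.18, 0.0], "dr": [0, 0, 0], "grip": 0.06},
    {"xyz": [0.056, 0.24, 0.0], "dr": [0, 0, 0], "grip": 0.06},
    {"xyz": [0.07, 0.29, 0.0], "dr": [0, 0, 0], "grip": 0.06}
  ]
}}

```text
clock: 1.5
ee_pos: [0.447, -0.0646, 0.2486]
eef_rot: [-0.0, 0.996, 0.09, 0.0]
force: [1.0, -0.5, 0.0]
gripper_width: 0.0597
gripper_force: 0.0
```

Request:
{"name": "drive_tool", "arguments": {
  "series": [
    {"xyz": [0.003, 0.025, -0.02], "dr": [0, 0, 0], "grip": 0.06},
    {"xyz": [0.004, 0.026, -0.06], "dr": [0, 0, 0], "grip": 0.06},
    {"xyz": [0.004, 0.026, -0.09], "dr": [0, 0, 0], "grip": 0.06},
    {"xyz": [0.004, 0.026, -0.11], "dr": [0, 0, 0], "grip": 0.06},
    {"xyz": [0.004, 0.026, -0.122], "dr": [0, 0, 0], "grip": 0.06}
  ]
}}

```text
clock: 2.12
ee_pos: [0.4506, -0.0409, 0.1254]
eef_rot: [-0.0, 0.996, 0.089, -0.0]
force: [0.2, 0.3, -0.2]
gripper_width: 0.0599
gripper_force: 0.0
```

Run:
```python
from h import *
a=cam("top")[0][110:290,200:380]; b=cam("scene")[0][130:310,200:380]
cv2.imwrite("pics/both1.png",cv2.resize(np.hstack([a,b]),None,fx=2.2,fy=2.2,interpolation=cv2.INTER_CUBIC))
o=readout.get_obs(); print(o["ee_pos"],o["force"])
```

```text
[ 0.45039771 -0.0409044   0.12550787] [ 0.1136045  -0.05076387  1.28529782]
```

View pics/both1.png

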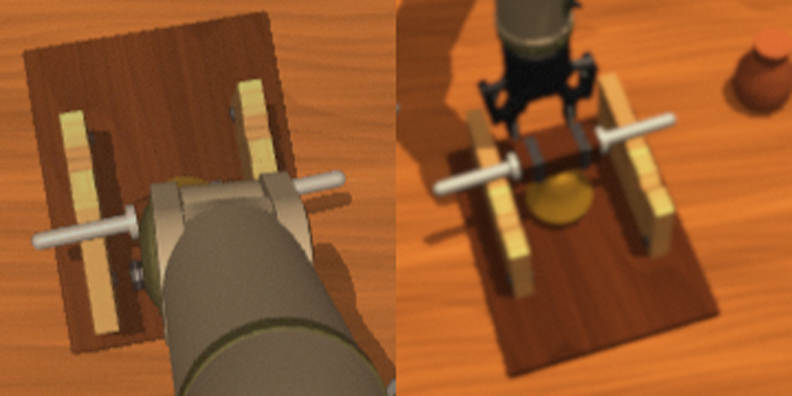

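Scene view: both fingers stand behind the yoke at about the two dark straps, and the gudgeons are undisturbed. I'll start pushing gently.

Request:
{"name": "drive_tool", "arguments": {
  "series": [
    {"xyz": [0.004, 0.001, 0], "dr": [0, 0, 0], "grip": 0.06},
    {"xyz": [0.008, 0.001, 0], "dr": [0, 0, 0], "grip": 0.06},
    {"xyz": [0.012, 0.002, 0], "dr": [0, 0, 0], "grip": 0.06},
    {"xyz": [0.015, 0.002, 0], "dr": [0, 0, 0], "grip": 0.06},
    {"xyz": [0.018, 0.003, 0], "dr": [0, 0, 0], "grip": 0.06}
  ]
}}

```text
clock: 2.85
ee_pos: [0.4689, -0.038, 0.1264]
eef_rot: [0.0, 0.996, 0.089, 0.0]
force: [0.2, -0.1, -0.2]
gripper_width: 0.0599
gripper_force: 0.0
```

Request:
{"name": "drive_tool", "arguments": {
  "series": [
    {"xyz": [0.002, 0.0, 0], "dr": [0, 0, 0], "grip": 0.06},
    {"xyz": [0.004, 0.001, 0], "dr": [0, 0, 0], "grip": 0.06},
    {"xyz": [0.006, 0.001, 0], "dr": [0, 0, 0], "grip": 0.06},
    {"xyz": [0.008, 0.001, 0], "dr": [0, 0, 0], "grip": 0.06},
    {"xyz": [0.01, 0.001, 0], "dr": [0, 0, 0], "grip": 0.06}
  ]
}}

```text
clock: 3.48
ee_pos: [0.4783, -0.037, 0.1261]
eef_rot: [-0.0, 0.996, 0.089, -0.001]
force: [-2.0, 0.7, 0.1]
gripper_width: 0.0598
gripper_force: 1.0
```

Request:
{"name": "drive_tool", "arguments": {
  "series": [
    {"xyz": [0.002, 0.0, 0], "dr": [0, 0, 0], "grip": 0.06},
    {"xyz": [0.004, 0.001, 0], "dr": [0, 0, 0], "grip": 0.06},
    {"xyz": [0.006, 0.001, 0], "dr": [0, 0, 0], "grip": 0.06},
    {"xyz": [0.008, 0.001, 0], "dr": [0, 0, 0], "grip": 0.06},
    {"xyz": [0.01, 0.001, 0], "dr": [0, 0, 0], "grip": 0.06}
  ]
}}

```text
clock: 4.1
ee_pos: [0.4888, -0.0359, 0.1263]
eef_rot: [-0.0, 0.996, 0.089, -0.0]
force: [-2.3, 0.5, -0.3]
gripper_width: 0.0601
gripper_force: 1.0
```

```bash
cat >> m.py <<'E'
def bell(z=.128):
    "tips in the cradle frame from the top view: outer ends of the two gudgeons"
    o,R=axes(); i,K,V=cam("top"); r=[]
    for t in tips(i,K,V):
        for p in [(t[0],t[2]),(t[1],t[3])]:
            q=R.T@(onz(p,z,K,V)[:2]-o)
            if abs(q[1])>.1: r.append(q.round(4))
    return r
E
python3 - <<'E'
from m import *
print(bell()); o,R=axes(); b=readout.get_obs(); print(R.T@(b["ee_pos"][:2]-o), b["force"])
E
```

```text
[array([-0.0178, -0.1174]), array([-0.022 , -0.1567]), array([-0.0296,  0.1391])]
[-0.05412937 -0.01192286] [-1.62109057 -0.41765496 -1.36394676]
```

Contact holds at about 2 N and the bell follows. It is at x≈−26 mm, with the false dents at about −15. I'll keep going through them.

Request:
{"name": "drive_tool", "arguments": {
  "series": [
    {"xyz": [0.002, 0.0, 0], "dr": [0, 0, 0], "grip": 0.06},
    {"xyz": [0.004, 0.001, 0], "dr": [0, 0, 0], "grip": 0.06},
    {"xyz": [0.006, 0.001, 0], "dr": [0, 0, 0], "grip": 0.06},
    {"xyz": [0.008, 0.001, 0], "dr": [0, 0, 0], "grip": 0.06},
    {"xyz": [0.01, 0.0015, 0], "dr": [0, 0, 0], "grip": 0.06}
  ]
}}

```text
clock: 4.78
ee_pos: [0.4992, -0.0344, 0.1264]
eef_rot: [0.0, 0.996, 0.089, 0.0]
force: [-0.1, -0.6, 0.7]
gripper_width: 0.0599
gripper_force: 0.5
```

Request:
{"name": "drive_tool", "arguments": {
  "series": [
    {"xyz": [0.002, 0.0, 0], "dr": [0, 0, 0], "grip": 0.06},
    {"xyz": [0.004, 0.001, 0], "dr": [0, 0, 0], "grip": 0.06},
    {"xyz": [0.006, 0.001, 0], "dr": [0, 0, 0], "grip": 0.06},
    {"xyz": [0.008, 0.001, 0], "dr": [0, 0, 0], "grip": 0.06},
    {"xyz": [0.01, 0.0015, 0], "dr": [0, 0, 0], "grip": 0.06}
  ]
}}

```text
clock: 5.4
ee_pos: [0.5072, -0.0333, 0.1261]
eef_rot: [0.0, 0.996, 0.089, -0.001]
force: [-3.3, -1.2, 1.0]
gripper_width: 0.06
gripper_force: 2.0
```

Request:
{"name": "drive_tool", "arguments": {
  "series": [
    {"xyz": [0.002, 0.0, 0], "dr": [0, 0, 0], "grip": 0.06},
    {"xyz": [0.004, 0.001, 0], "dr": [0, 0, 0], "grip": 0.06},
    {"xyz": [0.006, 0.001, 0], "dr": [0, 0, 0], "grip": 0.06},
    {"xyz": [0.008, 0.001, 0], "dr": [0, 0, 0], "grip": 0.06},
    {"xyz": [0.01, 0.0015, 0], "dr": [0, 0, 0], "grip": 0.06}
  ]
}}

```text
clock: 6.02
ee_pos: [0.5189, -0.0315, 0.1263]
eef_rot: [0.0, 0.996, 0.089, -0.0]
force: [-1.1, -0.8, -0.2]
gripper_width: 0.06
gripper_force: 1.1
```

Run:
```python
from m import *
print(bell()); o,R=axes(); b=readout.get_obs(); print(R.T@(b["ee_pos"][:2]-o), b["force"])
```

```text
[array([ 0.0086, -0.1178]), array([ 0.0074, -0.1576]), array([0.0009, 0.1406])]
[-0.02379063 -0.01179659] [-2.0402348  -0.85558822  0.23089032]
```

Past the dents, bell centre now at about +4 mm. The notches are about 21 mm further.

Request:
{"name": "drive_tool", "arguments": {
  "series": [
    {"xyz": [0.002, 0.0, 0], "dr": [0, 0, 0], "grip": 0.06},
    {"xyz": [0.004, 0.001, 0], "dr": [0, 0, 0], "grip": 0.06},
    {"xyz": [0.006, 0.001, 0], "dr": [0, 0, 0], "grip": 0.06},
    {"xyz": [0.008, 0.001, 0], "dr": [0, 0, 0], "grip": 0.06},
    {"xyz": [0.01, 0.0015, 0], "dr": [0, 0, 0], "grip": 0.06}
  ]
}}

```text
clock: 6.7
ee_pos: [0.5294, -0.0299, 0.1264]
eef_rot: [0.0, 0.996, 0.089, 0.001]
force: [0.5, -0.1, 0.2]
gripper_width: 0.0603
gripper_force: 0.0
```

Request:
{"name": "drive_tool", "arguments": {
  "series": [
    {"xyz": [0.002, 0.0, 0], "dr": [0, 0, 0], "grip": 0.06},
    {"xyz": [0.004, 0.001, 0], "dr": [0, 0, 0], "grip": 0.06},
    {"xyz": [0.006, 0.001, 0], "dr": [0, 0, 0], "grip": 0.06},
    {"xyz": [0.007, 0.001, 0], "dr": [0, 0, 0], "grip": 0.06},
    {"xyz": [0.008, 0.001, 0], "dr": [0, 0, 0], "grip": 0.06}
  ]
}}

```text
clock: 7.32
ee_pos: [0.5368, -0.0289, 0.1263]
eef_rot: [-0.0, 0.996, 0.089, 0.0]
force: [-0.5, -0.8, 0.2]
gripper_width: 0.06
gripper_force: 0.0
```

Run:
```python
from m import *
print(bell(.119)); o,R=axes(); b=readout.get_obs(); print(R.T@(b["ee_pos"][:2]-o), b["force"])
a=cam("top")[0][110:290,200:380]; b=cam("scene")[0][150:330,200:380]
cv2.imwrite("pics/both2.png",cv2.resize(np.hstack([a,b]),None,fx=2.2,fy=2.2,interpolation=cv2.INTER_CUBIC))
```

```text
[array([ 0.028, -0.118]), array([ 0.0272, -0.1562]), array([0.0239, 0.1402])]
[-0.0059117  -0.01189104] [-0.13589556 -0.48247726  0.92398047]
```

View pics/both2.png

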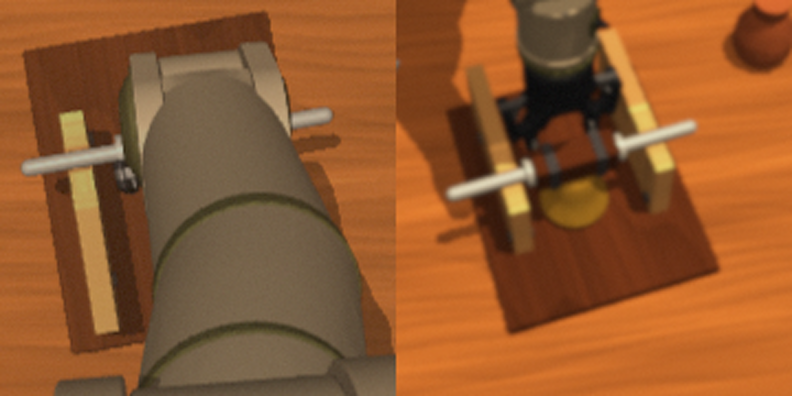

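Top view shows the tips at x≈24 mm on the left and 27 mm on the right, at the notches, and the bell has run clear of the fingers, so it looks dropped in. I'll check the height by triangulation while backing out, then move to the right end.

Request:
{"name": "drive_tool", "arguments": {
  "series": [
    {"xyz": [-0.015, -0.002, 0], "dr": [0, 0, 0], "grip": 0.06},
    {"xyz": [-0.03, -0.004, 0.0], "dr": [0, 0, 0], "grip": 0.06},
    {"xyz": [-0.03, -0.004, 0.04], "dr": [0, 0, 0], "grip": 0.06},
    {"xyz": [-0.03, -0.004, 0.09], "dr": [0, 0, 0], "grip": 0.06},
    {"xyz": [-0.03, -0.004, 0.12], "dr": [0, 0, 0], "grip": 0.06}
  ]
}}

```text
clock: 8.1
ee_pos: [0.5057, -0.0332, 0.2483]
eef_rot: [0.0, 0.996, 0.089, 0.001]
force: [0.3, 1.1, -0.9]
gripper_width: 0.06
gripper_force: 0.0
```

Request:
{"name": "drive_tool", "arguments": {
  "series": [
    {"xyz": [0.02, -0.05, 0], "dr": [0, 0, -1], "grip": 0.03},
    {"xyz": [0.05, -0.1, 0.0], "dr": [0, 0, -1], "grip": 0.0},
    {"xyz": [0.07, -0.14, 0.0], "dr": [0, 0, -1], "grip": 0.0},
    {"xyz": [0.089, -0.175, 0.0], "dr": [0, 0, -1], "grip": 0.0},
    {"xyz": [0.089, -0.175, 0.0], "dr": [0, 0, -1], "grip": 0.0}
  ]
}}

```text
clock: 8.72
ee_pos: [0.5949, -0.2112, 0.2456]
eef_rot: [0.001, 0.997, 0.078, -0.0]
force: [-0.1, -0.5, -0.6]
gripper_width: -0.0
gripper_force: 0.0
```

```bash
cat >> m.py <<'E'
def tri(pa,ca,pb,cb):
    c1,d1=ray(pa,*ca); c2,d2=ray(pb,*cb)
    s=np.linalg.lstsq(np.c_[d1,-d2],c2-c1,rcond=None)[0]; a,b=c1+d1*s[0],c2+d2*s[1]; return (a+b)/2,np.linalg.norm(a-b)
E
python3 - <<'E'
from m import *
print(bell(.119)); o,R=axes(); b=readout.get_obs(); print(b["ee_pos"],R.T@(b["ee_pos"][:2]-o), b["gripper_width"])
i,K,V=cam("top"); print([tuple(map(float,t)) for t in tips(i,K,V)])
a=i[110:290,200:380]; j=cam("scene")[0][150:330,200:380]
cv2.imwrite("pics/both3.png",cv2.resize(np.hstack([a,j]),None,fx=2.2,fy=2.2,interpolation=cv2.INTER_CUBIC))
E
```

```text
[array([ 0.0272, -0.1562]), array([0.0239, 0.1402])]
[ 0.59447359 -0.20904654  0.24557861] [ 0.02532925 -0.19836654] -0.0005880210431496954
[(304.0, 350.0, 165.5, 162.0, 356.0), (290.0, 298.0, 162.5, 177.0, 82.0), (263.0, 270.0, 167.0, 180.0, 85.0), (210.0, 257.0, 185.5, 182.5, 373.0)]
```

View pics/both3.png

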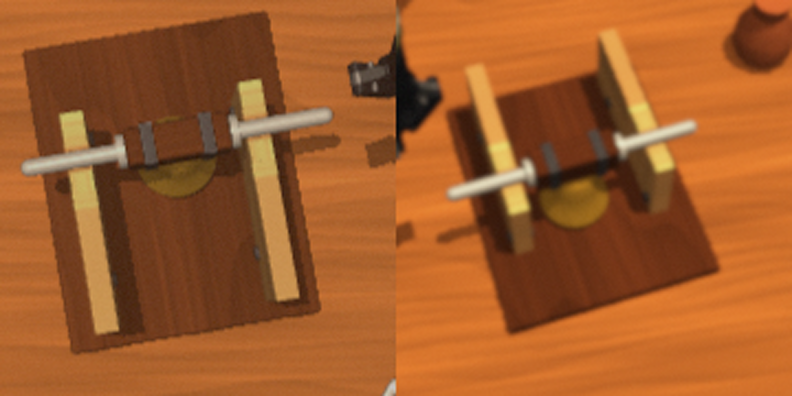

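The shaft spans both rails at the notches, with nothing between it and the right end. In the scene crop the tips are at (452,193) for the right gudgeon and (693,127) for the left. I'll triangulate their heights.

Run:
```python
from m import *
o,R=axes(); T=np.load("top.npz"); S=np.load("scene.npz"); ct=(T["K"],T["V"]); cs=(S["K"],S["V"])
i=cam("scene")[0]; hsv=cv2.cvtColor(i,cv2.COLOR_BGR2HSV); m=((hsv[...,1]<90)&(hsv[...,2]>90)).astype(np.uint8); m[:,:215]=0;m[:,345:]=0;m[:190]=0;m[260:]=0
n,l,s,c=cv2.connectedComponentsWithStats(m); print([s[k].tolist() for k in range(1,n) if s[k,4]>60])
ys,xs=np.where(m); L=(xs.max(),ys[xs==xs.max()].mean()); Rt=(xs.min(),ys[xs==xs.min()].mean()); print(L,Rt)
for a,b in(((350,162),Rt),((210,185.5),L)):
    p,e=tri(a,ct,b,cs); print(p.round(4),e.round(4),(R.T@(p[:2]-o)).round(4))
```

```text
[[299, 205, 37, 17, 217], [224, 222, 40, 18, 257]]
(np.int64(335), np.float64(207.0)) (np.int64(224), np.float64(237.5))
[ 0.5897 -0.1632  0.1244] 0.0059 [ 0.0272 -0.1523]
[0.5455 0.1266 0.1226] 0.0024 [0.0248 0.1408]
```

Request:
{"name": "drive_tool", "arguments": {
  "series": [
    {"xyz": [0.002, 0, -0.03], "dr": [0, 0, 0], "grip": 0.0},
    {"xyz": [0.002, 0, -0.06], "dr": [0, 0, 0], "grip": 0.0},
    {"xyz": [0.002, 0, -0.09], "dr": [0, 0, 0], "grip": 0.0},
    {"xyz": [0.002, 0, -0.115], "dr": [0, 0, 0], "grip": 0.0},
    {"xyz": [0.002, 0, -0.127], "dr": [0, 0, 0], "grip": 0.0}
  ]
}}

```text
clock: 9.55
ee_pos: [0.5969, -0.2065, 0.1183]
eef_rot: [-0.0, 0.997, 0.081, -0.001]
force: [0.3, 0.0, -0.2]
gripper_width: 0.0001
gripper_force: 0.0
```

Request:
{"name": "drive_tool", "arguments": {
  "series": [
    {"xyz": [-0.001, 0.004, 0], "dr": [0, 0, 0], "grip": 0.0},
    {"xyz": [-0.0015, 0.008, 0], "dr": [0, 0, 0], "grip": 0.0},
    {"xyz": [-0.002, 0.012, 0], "dr": [0, 0, 0], "grip": 0.0},
    {"xyz": [-0.0025, 0.015, 0], "dr": [0, 0, 0], "grip": 0.0},
    {"xyz": [-0.003, 0.018, 0], "dr": [0, 0, 0], "grip": 0.0}
  ]
}}

```text
clock: 10.18
ee_pos: [0.5948, -0.1898, 0.1196]
eef_rot: [0.0, 0.997, 0.08, 0.0]
force: [0.3, 0.1, -0.1]
gripper_width: 0.0002
gripper_force: 0.0
```

Request:
{"name": "drive_tool", "arguments": {
  "series": [
    {"xyz": [-0.0005, 0.002, 0], "dr": [0, 0, 0], "grip": 0.0},
    {"xyz": [-0.0005, 0.004, 0], "dr": [0, 0, 0], "grip": 0.0},
    {"xyz": [-0.001, 0.006, 0], "dr": [0, 0, 0], "grip": 0.0},
    {"xyz": [-0.0015, 0.008, 0], "dr": [0, 0, 0], "grip": 0.0},
    {"xyz": [-0.0015, 0.01, 0], "dr": [0, 0, 0], "grip": 0.0}
  ]
}}

```text
clock: 10.8
ee_pos: [0.5931, -0.1799, 0.1192]
eef_rot: [0.0, 0.997, 0.08, -0.0]
force: [0.0, -3.1, 0.1]
gripper_width: 0.0001
gripper_force: 1.7
```

Run:
```python
from m import *
print(bell(.119)); o,R=axes(); b=readout.get_obs(); print(R.T@(b["ee_pos"][:2]-o), b["force"])
T=np.load("top.npz"); S=np.load("scene.npz"); ct=(T["K"],T["V"]); cs=(S["K"],S["V"])
def ends(i,w):
    hsv=cv2.cvtColor(i,cv2.COLOR_BGR2HSV); m=((hsv[...,1]<90)&(hsv[...,2]>90)).astype(np.uint8); q=np.zeros_like(m); q[w]=1; m*=q
    ys,xs=np.where(cv2.medianBlur(m,3)); return [(x,ys[xs==x].mean()) for x in (xs.min(),xs.max())]
a=ends(cv2.imread("pics/top0.png"),np.s_[180:230,205:365]); s=ends(cv2.imread("pics/scene0.png"),np.s_[170:225,214:330])
print(a,s)
for u,v in((a[0],s[1]),(a[1],s[0])):
    p,e=tri(u,ct,v,cs); print("start",p.round(4),e.round(4))
```

```text
[array([ 0.0353, -0.1278]), array([0.0249, 0.14  ])]
[ 0.02818959 -0.16932525] [-0.69640397 -1.5599877   0.10951141]
[(np.int64(215), np.float64(219.0)), (np.int64(356), np.float64(191.0))] [(np.int64(218), np.float64(215.0)), (np.int64(325), np.float64(184.0))]
start [0.4754 0.1157 0.1295] 0.0012
start [ 0.528  -0.1723  0.1327] 0.0061
```

Both ends dropped 7–8 mm between start and now, so both are seated. Contact with the right end reads about 3 N. I'll push endwise about 20 mm, then creep.

Request:
{"name": "drive_tool", "arguments": {
  "series": [
    {"xyz": [-0.0005, 0.002, 0], "dr": [0, 0, 0], "grip": 0.0},
    {"xyz": [-0.0005, 0.004, 0], "dr": [0, 0, 0], "grip": 0.0},
    {"xyz": [-0.001, 0.006, 0], "dr": [0, 0, 0], "grip": 0.0},
    {"xyz": [-0.0015, 0.008, 0], "dr": [0, 0, 0], "grip": 0.0},
    {"xyz": [-0.0015, 0.01, 0], "dr": [0, 0, 0], "grip": 0.0}
  ]
}}

```text
clock: 11.48
ee_pos: [0.5916, -0.1698, 0.1193]
eef_rot: [0.0, 0.997, 0.08, -0.0]
force: [-0.4, -3.3, -0.6]
gripper_width: -0.0002
gripper_force: 1.5
```

Request:
{"name": "drive_tool", "arguments": {
  "series": [
    {"xyz": [-0.0005, 0.002, 0], "dr": [0, 0, 0], "grip": 0.0},
    {"xyz": [-0.0005, 0.004, 0], "dr": [0, 0, 0], "grip": 0.0},
    {"xyz": [-0.001, 0.006, 0], "dr": [0, 0, 0], "grip": 0.0},
    {"xyz": [-0.0015, 0.007, 0], "dr": [0, 0, 0], "grip": 0.0},
    {"xyz": [-0.0015, 0.008, 0], "dr": [0, 0, 0], "grip": 0.0}
  ]
}}

```text
clock: 12.1
ee_pos: [0.5903, -0.1618, 0.1193]
eef_rot: [0.0, 0.997, 0.08, 0.0]
force: [0.1, -3.1, -0.6]
gripper_width: -0.0
gripper_force: 1.5
```

Run:
```python
from m import *
print(bell(.119)); o,R=axes(); b=readout.get_obs(); print(R.T@(b["ee_pos"][:2]-o), b["force"])
```

```text
[array([ 0.0307, -0.1079]), array([0.0238, 0.159 ])]
[ 0.02787653 -0.15090297] [-0.51615484 -3.01571647 -0.11792027]
```

Request:
{"name": "drive_tool", "arguments": {
  "series": [
    {"xyz": [0, 0.001, 0], "dr": [0, 0, 0], "grip": 0.0},
    {"xyz": [-0.0005, 0.0018, 0], "dr": [0, 0, 0], "grip": 0.0},
    {"xyz": [-0.0005, 0.0026, 0], "dr": [0, 0, 0], "grip": 0.0},
    {"xyz": [-0.0005, 0.0034, 0], "dr": [0, 0, 0], "grip": 0.0},
    {"xyz": [-0.0005, 0.004, 0], "dr": [0, 0, 0], "grip": 0.0}
  ]
}}

```text
clock: 12.78
ee_pos: [0.5896, -0.1579, 0.1193]
eef_rot: [-0.0, 0.997, 0.08, -0.0]
force: [-1.0, -3.0, 0.9]
gripper_width: 0.0003
gripper_force: 1.5
```

Request:
{"name": "drive_tool", "arguments": {
  "series": [
    {"xyz": [0, 0.0005, 0], "dr": [0, 0, 0], "grip": 0.0},
    {"xyz": [0, 0.001, 0], "dr": [0, 0, 0], "grip": 0.0},
    {"xyz": [0, 0.0015, 0], "dr": [0, 0, 0], "grip": 0.0},
    {"xyz": [-0.0005, 0.002, 0], "dr": [0, 0, 0], "grip": 0.0}
  ]
}}

```text
clock: 13.28
ee_pos: [0.5893, -0.1559, 0.1193]
eef_rot: [0.0, 0.997, 0.08, 0.0]
force: [-0.1, -3.5, 1.1]
gripper_width: -0.0002
gripper_force: 1.5
```

Request:
{"name": "drive_tool", "arguments": {
  "series": [
    {"xyz": [0, 0.0005, 0], "dr": [0, 0, 0], "grip": 0.0},
    {"xyz": [0, 0.001, 0], "dr": [0, 0, 0], "grip": 0.0},
    {"xyz": [0, 0.0015, 0], "dr": [0, 0, 0], "grip": 0.0}
  ]
}}

```text
clock: 13.65
ee_pos: [0.5892, -0.1548, 0.1193]
eef_rot: [0.0, 0.997, 0.08, 0.0]
force: [-0.4, -5.2, 0.2]
gripper_width: -0.0003
gripper_force: 2.6
```

Run:
```python
from m import *
print(bell(.119)); o,R=axes(); b=readout.get_obs(); print(R.T@(b["ee_pos"][:2]-o), b["force"])
```

```text
[array([0.0231, 0.1612])]
[ 0.02781656 -0.14392636] [-0.54262229 -4.5490504  -0.80736619]
```

Request:
{"name": "drive_tool", "arguments": {
  "series": [
    {"xyz": [0, 0.0005, 0], "dr": [0, 0, 0], "grip": 0.0},
    {"xyz": [0, 0.001, 0], "dr": [0, 0, 0], "grip": 0.0}
  ]
}}

```text
clock: 13.95
ee_pos: [0.5891, -0.1546, 0.1193]
eef_rot: [0.001, 0.997, 0.08, 0.0]
force: [-1.1, -7.7, -0.0]
gripper_width: -0.0001
gripper_force: 3.9
```

The TCP has stopped while the force climbs to 7.7 N, so the shoulder is against the cheek. I'll back off along the shaft, rise and check.

Request:
{"name": "drive_tool", "arguments": {
  "series": [
    {"xyz": [0.0005, -0.004, 0], "dr": [0, 0, 0], "grip": 0.0},
    {"xyz": [0.002, -0.015, 0], "dr": [0, 0, 0], "grip": 0.0},
    {"xyz": [0.005, -0.035, 0], "dr": [0, 0, 0], "grip": 0.0},
    {"xyz": [0.006, -0.04, 0.05], "dr": [0, 0, 0], "grip": 0.0},
    {"xyz": [0.006, -0.04, 0.11], "dr": [0, 0, 0], "grip": 0.0}
  ]
}}

```text
clock: 14.58
ee_pos: [0.5946, -0.1954, 0.2295]
eef_rot: [-0.0, 0.997, 0.079, -0.001]
force: [0.6, 0.5, 0.2]
gripper_width: 0.0001
gripper_force: 0.0
```

Request:
{"name": "drive_tool", "arguments": {
  "series": [
    {"xyz": [0, -0.04, 0.02], "dr": [0, 0, 0], "grip": 0.0},
    {"xyz": [0, -0.08, 0.03], "dr": [0, 0, 0], "grip": 0.0},
    {"xyz": [0, -0.12, 0.03], "dr": [0, 0, 0], "grip": 0.0},
    {"xyz": [0, -0.12, 0.03], "dr": [0, 0, 0], "grip": 0.0}
  ]
}}

```text
clock: 15.08
ee_pos: [0.5938, -0.319, 0.2593]
eef_rot: [0.001, 0.997, 0.077, -0.0]
force: [-0.2, 0.0, 0.3]
gripper_width: -0.0003
gripper_force: 0.0
```

Run:
```python
from m import *
print(bell(.119))
T=np.load("top.npz"); S=np.load("scene.npz"); ct=(T["K"],T["V"]); cs=(S["K"],S["V"])
i=cam("top")[0]; j=cam("scene")[0]
def ends(i,w):
    hsv=cv2.cvtColor(i,cv2.COLOR_BGR2HSV); m=((hsv[...,1]<90)&(hsv[...,2]>90)).astype(np.uint8); q=np.zeros_like(m); q[w]=1; m*=q
    ys,xs=np.where(cv2.medianBlur(m,3)); return [(x,ys[xs==x].mean()) for x in (xs.min(),xs.max())]
a=ends(i,np.s_[150:200,195:365]); s=ends(j,np.s_[190:260,215:360]); print(a,s)
for u,v in((a[0],s[1]),(a[1],s[0])):
    p,e=tri(u,ct,v,cs); print(p.round(4),e.round(4))
cv2.imwrite("pics/both4.png",cv2.resize(np.hstack([i[110:290,190:370],j[150:330,200:380]]),None,fx=2.2,fy=2.2,interpolation=cv2.INTER_CUBIC))
```

```text
[array([ 0.027 , -0.1306]), array([0.0231, 0.1612])]
[(np.int64(198), np.float64(187.5)), (np.int64(338), np.float64(164.0))] [(np.int64(234), np.float64(234.5)), (np.int64(344), np.float64(204.5))]
[0.5417 0.1512 0.1226] 0.0021
[ 0.5858 -0.138   0.1253] 0.0057
```

View pics/both4.png

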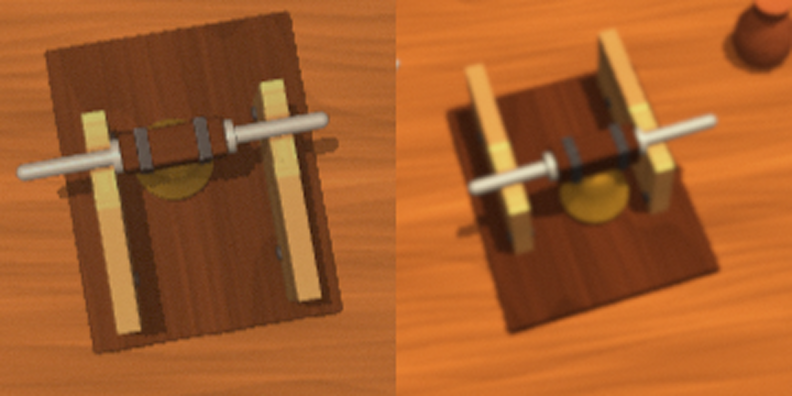

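The left collar is against the left cheek (bell y≈+15 mm), both ends have kept their drop into the notches, and the arm is clear. I'll hand it in.

```bash
python3 -c "
from station import job; print(job.finish_job())"
```

```text
the job is handed in; nothing more can be done
None
```

I handed the job in at about 15 s on the clock: by the cameras, both gudgeons are down in the V notches and the left shoulder is against the left cheek (bell about 15 mm left of centre). The arm is clear, no push reading went above about 8 N, and no verdict was returned.

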